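# Finish packing hat flanges alternately in their transport case and draw the cover shut

## Robot

A 6-joint arm with a two-finger parallel gripper is mounted at the origin on a cart in front of the work surface, level with it; the furniture and walls round the work are solid. World frame = base frame: x ahead of the robot, y to its left, z up, the work surface at z = 0. Lengths are in m, angles in rad, forces in N, time in s.
With the tool pointing down it reaches from about 0.35 to 0.875 m from the base axis. Payload 4.2 kg.
Tool frame: the origin (TCP) lies midway between the tips of the shut fingers; the grasp point (between the pads) lies 19 mm behind it (pinch_z is the distance from the TCP to the grasp point, in m); z points along the fingers, y is the line along which they close (so a half turn about z gives the same grasp; the last joint's range is limited). The gripper opens to 85 mm and grips with 20 to 120 N. Pads are 22 mm wide; open, the fingers measure 114 mm over their backs; the gripper's body (76 mm by 85 mm) begins 54 mm behind the grasp point. The pads swing forward as they close: fully open they stand 13 mm farther back than shut.
Start: joints at [1.492, 0.385, 0.008, 0, -1.194, -0.259], TCP at [0.207, 0.59, 0.231] pointing down, gripper open.
Joint ranges: [-3.14, 3.14], [-1.21, 2.06], [-1.07, 1.41], [-3.16, 2.05], [-2.99, -0.16], [-3.1, 3.1]. Speed limits (rad/s): [2.79, 2.79, 3.14, 3.14, 3.14, 3.14].

## Interface

Orientations are given as a rotation vector (axis times angle).
In Python, from cell import sense, snapshot, camera_params, sign_off, pinch_z gives the robot as it stands. The module is installed in compiled form; this text tells all that it offers.
- The arm moves only by the tool drive_tool, never from a script. Its argument "motion" is a list of rows, each a list of 2 entries, a list of its own where there are three numbers: the shift along the tool's x, y, z in units of 40 mm (1.0 is 40 mm), then the turn, a rotation vector about the tool's x, y, z in degrees. A call has 1 to 5 rows; each row is the pose to reach, as a shift and turn from the pose commanded when the call began, along the tool's axes at that moment; what a row does not reach only later rows make up. A row lasts 1/10 s, in which the tool goes at most 50 mm and 8.59 degrees, less where a joint would pass 70% of its speed; a pose out of reach is approached as far as the arm can. A call with a gripper value outside its range is refused whole. "grip" is the opening, from 0 (shut) to 1 (fully open), set as the call begins (left out, the last holds). The fingers move at their own pace and stop on an object; "grip_force" is the grip in N (left out, the last holds). Time passes only in rows, so rows that repeat a pose let the fingers close. It gives the time, the measured TCP pose, the force, the opening and the grip force at its end, in the units of the state.
- sense(): the state, without advancing time (a new reading comes with each control period).
- snapshot(name): name is "scene" or "top" or "wrist"; returns the picture (480x640x3 uint8, red, green, blue); there is no depth.
- camera_params(name): a dict with "intrinsics" (3x3 intrinsics, pixels), "dist_coeffs" ([k1, k2, p1, p2, k3] as OpenCV has them; the pictures are not rectified), "rvec" (rotation vector, rad) and "tvec" (3), from world to camera coordinates, as OpenCV has them. Camera axes: x right, y down, z forward; pixel columns grow to the right and rows downward; lengths in m; the calibration is good to about 2 mm. A picture is of the moment at which its call begins: read the wrist's pose just before it. camera_params takes no time and is no camera call; for the wrist camera it gives the pose at the moment of the call.
- sign_off(): hands the job in; it is judged then, once.
The state is a dict: "t": time; "q": joint angles; "dq": joint speeds; "tau": joint torques, N m; "eef_pos": TCP position; "tool_rot": TCP orientation; "contact_force": force on the tool from outside, world axes, zero at the start; "moment": the same for the moment, N m; "opening": finger opening in m; "gripper_force": force on a finger pad.
Only numpy, scipy, OpenCV 4.12 (cv2) and the standard library are available. Lean on these libraries where they do the work, as an engineer would, in place of code of your own. Each camera call takes 0.05 s, during which the arm holds its last target. There are 200 camera calls.

## Task

Finish packing the blue transport case: stand the loose hub-up flange in the empty left end of the row, then nest the loose hub-down flange in the gap between it and the packed ones, so that all five flanges alternate hub up and hub down, stand square on the case floor and are flush on top. Then draw the sliding cover toward you by pressing on its black rubber strip, until it is fully shut over the flanges. Leave the packed flanges in their places and do not disturb the other things on the bench.

Things in the scene. Friction and masses are not known exactly. Their poses are not given: they have to be found in the camera images.
- case: open blue case fixed to the bench, 208 (its x) by 274 mm (y). Origin: its underside (3 mm above the bench, on feet), below the middle of the flange row; x away from the robot, y left along the row. Front bay: floor at z = 5 mm, between curbs at x = -33 and +33 mm (6 mm thick, tops z = 15 mm) and end cheeks (inner faces y = -127 and +127 mm, 10 mm thick, tops z = 59 mm). Hardware bay behind
- end_place (a point): floor of the empty left end place in the case (case x 0, y +95, z 5 mm), where the underside centre of the hub-up flange belongs. The row's five places lie 47.5 mm apart, case y -95 to +95. A hub-up flange cannot be lowered past a hub-down neighbour's brim, so it goes in first
- nest_place (a point): floor of the empty place beside it (case x 0, y +47.5, z 5 mm), where the underside centre of the hub-down flange belongs, lowered straight down: over the last 12 mm its hub passes between the neighbours' brims and its brim between their hubs, with about 2.5 mm to spare on each side. All tops are then 48 mm above the bench
- cover (a joint): sliding aluminium cover, 80 x 264 x 5 mm, in the cheeks' grooves, underside 51 mm above the bench. 0 = parked at the back (front edge at case x = +68 mm), grows as it is drawn toward the robot (case -x), 0.108 m = fully shut at its stop. About 1.2 N of friction, stays where left; a flange standing more than 3 mm proud blocks it
- cover_strip (a point): centre of the ribbed black rubber strip on top of the cover, at the ribs' tops, 59 mm above the bench, 14 mm behind the cover's front edge; strip 20 x 100 mm, ribs along y. Moves with the cover. Shut fingertips pressed on it with some 5 to 15 N drag the cover
- flange_up: turned steel-grey hat-shaped flange (round brim 60 mm across, 12 mm thick; round hub 30 mm across, 28 mm long; 40 mm in all, rims chamfered 2.5 mm, about 0.15 kg); loose on the bench, standing on its brim with the hub up, to be gripped by the hub from above. Origin: centre of its underside (brim face), z up, hub from 12 to 40 mm above it
- flange_down: turned steel-grey hat-shaped flange (round brim 60 mm across, 12 mm thick; round hub 30 mm across, 28 mm long; 40 mm in all, rims chamfered 2.5 mm, about 0.15 kg); loose on the bench, standing on its hub with the brim up, to be gripped across the brim from above. Origin: centre of its underside (hub end), z up, brim from 28 to 40 mm above it
- packed_a: turned steel-grey hat-shaped flange (round brim 60 mm across, 12 mm thick; round hub 30 mm across, 28 mm long; 40 mm in all, rims chamfered 2.5 mm, about 0.15 kg); already packed in the case, hub up, in the right end place (case y -95 mm). Origin: centre of its underside, z up
- packed_b: turned steel-grey hat-shaped flange (round brim 60 mm across, 12 mm thick; round hub 30 mm across, 28 mm long; 40 mm in all, rims chamfered 2.5 mm, about 0.15 kg); already packed in the case, hub down, between packed_a and packed_c (case y -47.5 mm). Origin: centre of its underside, z up
- packed_c: turned steel-grey hat-shaped flange (round brim 60 mm across, 12 mm thick; round hub 30 mm across, 28 mm long; 40 mm in all, rims chamfered 2.5 mm, about 0.15 kg); already packed in the case, hub up, in the middle place (case y 0). Origin: centre of its underside, z up
- loupe: bystander: small black eyepiece loupe, 35 mm across, 30 mm high; to be left alone
- flux_bottle: bystander: small clear dropper bottle with a needle tip, 30 mm across, 99 mm high, standing; to be left alone
- kapton_roll: bystander: roll of amber polyimide tape, 62 mm across, 18 mm high, lying flat; to be left alone
- usb_stick: bystander: red memory stick, 17 x 53 x 8 mm, lying flat; to be left alone
There are look-alikes about, which are no part of the job. What is shaped like the flange_up but green is not meant.

How it is judged:
On the way, in this order (a step that is already met when the one before it is completed fails the run):
1. the hub-up flange stands released in the left end place (x of flange_up in the frame of case between -0.008 and 0.008 m and y of flange_up in the frame of case between 0.086 and 0.104 m and z of flange_up in the frame of case between 0.003 and 0.0075 m and angle between flange_up's own z axis and vertical below 0.06 rad and linear speed of flange_up below 0.03 m/s and contact force between the fingers and flange_up below 0.2 N), for 0.2 s.
2. the hub-down flange is nested, released, on the floor between its neighbours (x of flange_up in the frame of case between -0.008 and 0.008 m and y of flange_up in the frame of case between 0.088 and 0.102 m and z of flange_up in the frame of case between 0.003 and 0.0075 m and angle between each of flange_up, flange_down's own z axis and vertical below 0.06 rad and x of flange_down in the frame of case between -0.008 and 0.008 m and y of flange_down in the frame of case between 0.0405 and 0.0545 m and z of flange_down in the frame of case between 0.003 and 0.0075 m and linear speed of flange_down below 0.03 m/s and contact force between the fingers and flange_down below 0.2 N), for 0.2 s.
3. the cover is drawn fully shut (value of joint cover above 0.104 m), for 0.2 s.
At the end, for the whole second after the job is handed in: All five flanges stand upright on the case floor in their places of the alternating row (within 8 mm across the case and 7 mm along it, within 2.5 mm of the floor, within 0.06 rad of upright), at rest, and the cover is shut to within 4 mm of its stop (joint above 0.104 m) (x of flange_up in the frame of case between -0.008 and 0.008 m and y of flange_up in the frame of case between 0.088 and 0.102 m and z of flange_up in the frame of case between 0.003 and 0.0075 m and angle between each of flange_up, flange_down, packed_a, packed_b, packed_c's own z axis and vertical below 0.06 rad and x of flange_down in the frame of case between -0.008 and 0.008 m and y of flange_down in the frame of case between 0.0405 and 0.0545 m and z of flange_down in the frame of case between 0.003 and 0.0075 m and x of packed_a in the frame of case between -0.008 and 0.008 m and y of packed_a in the frame of case between -0.102 and -0.088 m and z of packed_a in the frame of case between 0.003 and 0.0075 m and x of packed_b in the frame of case between -0.008 and 0.008 m and y of packed_b in the frame of case between -0.0545 and -0.0405 m and z of packed_b in the frame of case between 0.003 and 0.0075 m and x of packed_c in the frame of case between -0.008 and 0.008 m and y of packed_c in the frame of case between -0.007 and 0.007 m and z of packed_c in the frame of case between 0.003 and 0.0075 m and value of joint cover above 0.104 m and linear speed of each of flange_up, flange_down below 0.03 m/s); the robot touches nothing.
It fails at once if one of the other things on the bench is shifted by more than 30 mm (distance of any of loupe, flux_bottle, kapton_roll, usb_stick from where it was at the start of the episode above 0.03 m).
It fails at once if a packed flange is shifted by more than 12 mm (distance of any of packed_a, packed_b, packed_c from where it was at the start of the episode above 0.012 m).
It also fails if it takes over 67 s, if anything falls off the work surface, if the arm or the gripper's body presses on something with over 40 N, if the wrist force passes 120 N, or if a joint passes its speed limit or range.

## Working session

There is one attempt and no reset: what is moved stays moved. The work goes in short steps, Python scripts to look and compute and a tool call to move; the robot and the scene stay as the last step left them, time stands still between calls to the robot, and variables do not carry over. Pictures are saved under pics/ and viewed, at most 10 in all, crops included, and the job is handed in when it is done.

Besides the shell and the picture viewer there is one more tool, called after ">>>" by a JSON object that holds its "method" and its "body", one argument or row to a line. drive_tool: Moves the arm, as the interface text tells. Its arguments: {"type":"object","properties":{"motion":{"type":"array","items":{"type":"array"}},"grip":{"type":"number"},"grip_force":{"type":"number"}},"required":["motion"]}

```bash
mkdir -p pics; python3 - <<'E'
from cell import *
import cv2,numpy as np
s=sense();print(s['t'],s['eef_pos'],s['tool_rot'],s['opening'],pinch_z if not callable(pinch_z) else pinch_z())
for n in ['scene','top']:
    im=snapshot(n);cv2.imwrite(f'pics/{n}0.png',im[:,:,::-1])
    p=camera_params(n);print(n,p)
E
```

```text
0.0 [0.20690718 0.58912551 0.23020403] [ 3.09470226e+00 -5.27997781e-01 -4.73760346e-04] 0.08548521021053908 0.0187
scene {'intrinsics': array([[553.26700973,   0.        , 319.03943314],
       [  0.        , 553.26700973, 242.07519574],
       [  0.        ,   0.        ,   1.        ]]), 'dist_coeffs': array([-0.0172398,  0.       ,  0.       ,  0.       ,  0.       ]), 'rvec': array([ 2.22575426, -0.65282675,  0.29554616]), 'tvec': array([-0.44009451,  0.29453502,  0.65164957])}
top {'intrinsics': array([[468.25019983,   0.        , 310.5340751 ],
       [  0.        , 468.25019983, 241.4364122 ],
       [  0.        ,   0.        ,   1.        ]]), 'dist_coeffs': array([-0.11054049,  0.        ,  0.        ,  0.        ,  0.        ]), 'rvec': array([ 2.09395933, -2.12810575,  0.21976081]), 'tvec': array([0.08913513, 0.57223546, 0.81563098])}
```

View pics/top0.png

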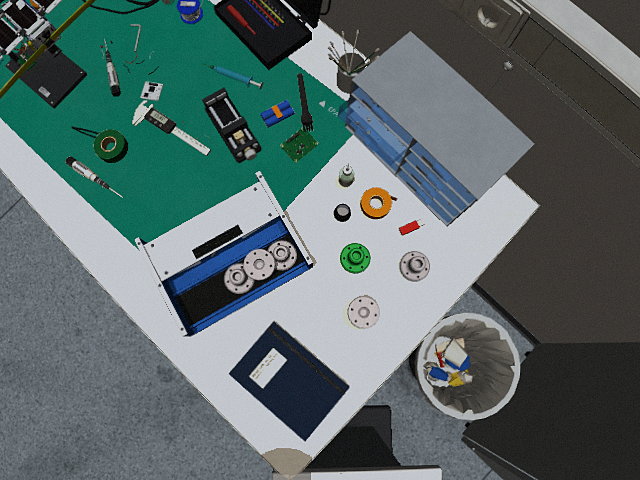

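View pics/scene0.png

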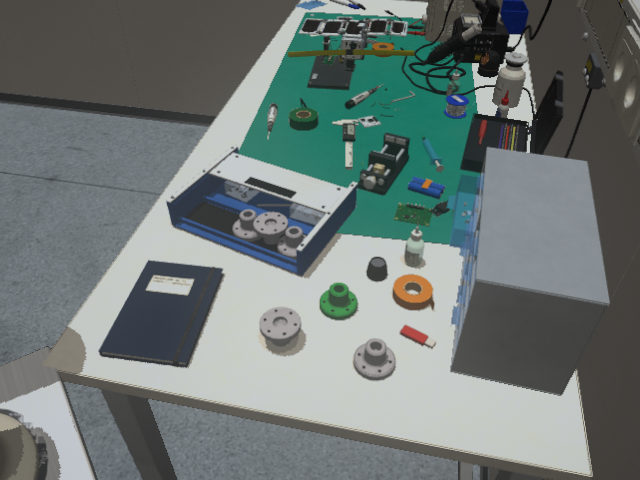

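```bash
cat > h.py <<'E'
from cell import *
import cv2,numpy as np
def ray(p,uv,z):
    n=cv2.undistortPoints(np.array(uv,float).reshape(-1,1,2),p['intrinsics'],p['dist_coeffs']).reshape(-1,2)
    R=cv2.Rodrigues(p['rvec'])[0];c=-R.T@p['tvec']
    d=np.c_[n,np.ones(len(n))]@R
    return c+d*((z-c[2])/d[:,2])[:,None]
def proj(p,X): return cv2.projectPoints(np.array(X,float).reshape(-1,3),p['rvec'],p['tvec'],p['intrinsics'],p['dist_coeffs'])[0].reshape(-1,2)
E
python3 - <<'E'
from h import *
np.set_printoptions(precision=4,suppress=True)
p=camera_params('top')
R=cv2.Rodrigues(p['rvec'])[0];print('cam',-R.T@p['tvec'])
for nm,uv,z in [('up',(415,265),.012),('down',(363,312),.04),('pa',(283,255),.048),('pb',(259,263),.048),('pc',(237,278),.048),('strip',(217,240),.059),('green',(355,258),.012),('loupe',(342,212),.03),('usb',(410,227),.008)]: print(nm,ray(p,uv,z)[0])
im=cv2.imread('pics/top0.png')
a=cv2.resize(im[165:340,125:325],None,fx=4,fy=4,interpolation=cv2.INTER_CUBIC)[:600]
cv2.imwrite('pics/a.png',cv2.resize(im[165:340,125:325],(685,600),interpolation=cv2.INTER_CUBIC))
cv2.imwrite('pics/b.png',cv2.resize(im[235:335,335:435],(600,600),interpolation=cv2.INTER_CUBIC))
E
```

```text
cam [0.3924 0.0805 0.9166]
up [ 0.5331 -0.1246  0.012 ]
down [ 0.442  -0.0156  0.04  ]
pa [0.5508 0.1322 0.048 ]
pb [0.5363 0.1775 0.048 ]
pc [0.5084 0.2186 0.048 ]
strip [0.5795 0.2559 0.059 ]
green [ 0.5491 -0.0069  0.012 ]
loupe [0.638  0.0172 0.03  ]
usb [ 0.6109 -0.1201  0.008 ]
```

View pics/a.png

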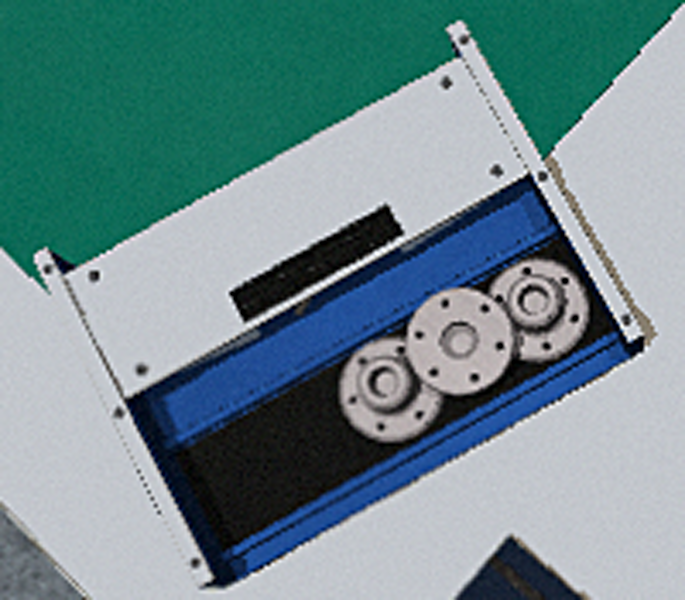

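View pics/b.png

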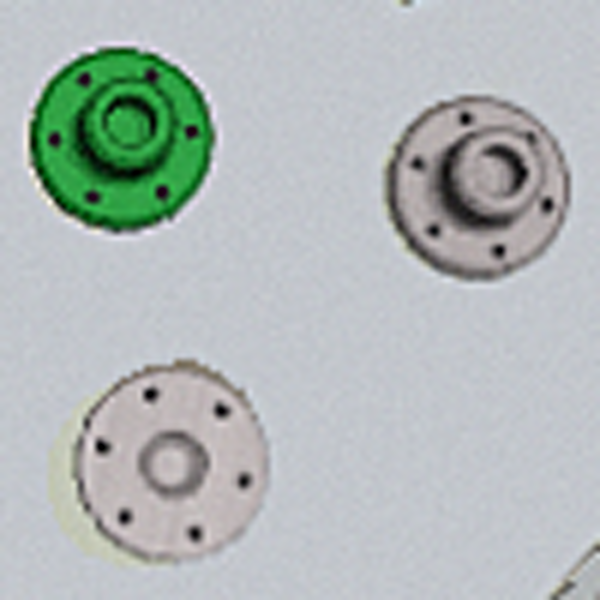

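```bash
cat > m.py <<'E'
from h import *
np.set_printoptions(precision=4,suppress=True)
p=camera_params('top')
A=lambda l:np.array(l)/[3.425,3.4286]+[125,165]-.35
B=lambda l:np.array(l)/6+[335,235]-.42
L=ray(p,A([(48,269),(119,412),(195,563)]),.062)[:,:2]
Rr=ray(p,A([(463,40),(542,176),(627,320)]),.062)[:,:2]
F=ray(p,A([(535,300),(461,341),(385,382)]),.048)[:,:2]
S=ray(p,A([(317,263)]),.059)[0,:2]
for n,v in [('L',L),('R',Rr),('F',F),('S',S)]:print(n,v)
print('widths',np.linalg.norm(L-Rr,axis=1),'spacing',np.linalg.norm(np.diff(F,axis=0),axis=1))
# fit: known case coords -> world
src=np.array([[0,-95],[0,-47.5],[0,0],[82,0]])/1e3; dst=np.vstack([F,S])
def fit(s,d):
    a,b=s-s.mean(0),d-d.mean(0)
    th=np.arctan2((a[:,0]*b[:,1]-a[:,1]*b[:,0]).sum(),(a*b).sum());c,s_=np.cos(th),np.sin(th)
    R=np.array([[c,-s_],[s_,c]]);return th,R,d.mean(0)-R@s.mean(0)
th,R,t=fit(src,dst);print('fit',th,t,(dst-(src@R.T+t))*1e3)
dl=Rr[0]-Rr[2];print('cheek ang',np.arctan2(*dl[::-1]),np.arctan2(*(L[0]-L[2])[::-1]))
print('cheek screws in case',(L-t)@R*1e3,(Rr-t)@R*1e3)
print('end',R@[0,.095]+t,'nest',R@[0,.0475]+t)
print('up hubtop',ray(p,B([(497,170)]),.040),'brim',ray(p,B([(480,190)]),.010),'down',ray(p,B([(174,463)]),.040))
E
python3 m.py
```

```text
L [[0.5753 0.4056]
 [0.4956 0.3614]
 [0.4146 0.3168]]
R [[0.7032 0.1756]
 [0.6232 0.1313]
 [0.5419 0.0856]]
F [[0.5564 0.1362]
 [0.5342 0.177 ]
 [0.5121 0.2186]]
S [0.5768 0.2554]
widths [0.2631 0.2632 0.264 ] spacing [0.0464 0.0471]
fit 0.5246167006263384 [0.5093 0.2174] [[-0.4806  1.0767]
 [ 1.0815  0.7177]
 [ 2.8028  1.2074]
 [-3.4036 -3.0018]]
cheek ang 0.5093360765654519 0.5046148218884094
cheek screws in case [[151.4132 129.8389]
 [ 60.291  131.5569]
 [-32.1133 133.5103]] [[ 146.9378 -133.2428]
 [  55.4522 -131.5544]
 [ -37.739  -130.4206]]
end [0.4617 0.2996] nest [0.4855 0.2585]
up hubtop [[ 0.5327 -0.1231  0.04  ]] brim [[ 0.5309 -0.124   0.01  ]] down [[ 0.4425 -0.0167  0.04  ]]
```

>>> {"method": "drive_tool", "body": {
  "motion": [
    [[9.5, 5.6, -0.5], [0, 0, 41.6]],
    [[9.5, 5.6, -0.5], [0, 0, 41.6]],
    [[9.5, 5.6, -0.5], [0, 0, 41.6]],
    [[9.5, 5.6, -0.5], [0, 0, 41.6]],
    [[9.5, 5.6, -0.5], [0, 0, 41.6]]
  ]
}}

```text
t: 0.6
eef_pos: [0.3688, 0.3969, 0.2424]
tool_rot: [2.703, -1.6, -0.0]
contact_force: [0.4, 1.2, -0.6]
opening: 0.0855
gripper_force: 0.0
```

```bash
python3 - <<'E'
from h import *
p=camera_params('wrist');im=snapshot('wrist');cv2.imwrite('pics/w1.png',im[:,:,::-1])
R=cv2.Rodrigues(p['rvec'])[0];print(-R.T@p['tvec'],R[2],sense()['eef_pos'])
import pickle;pickle.dump(p,open('w1.pkl','wb'))
E
```

```text
[0.40687055 0.32750904 0.38571957] [-0.14843336  0.26972593 -0.95142812] [0.37173568 0.39194389 0.24298952]
```

View pics/w1.png

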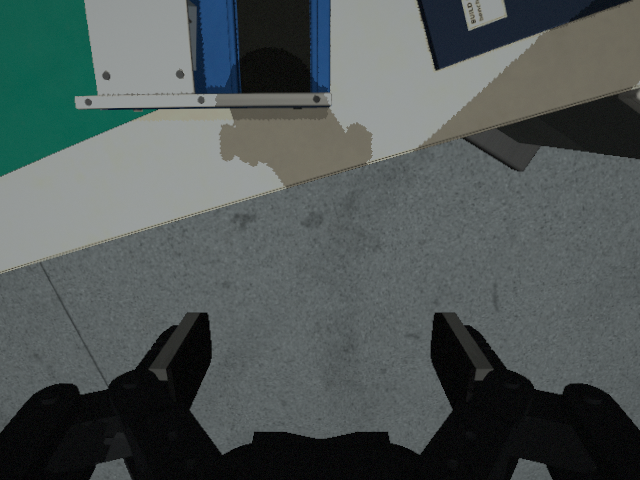

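>>> {"method": "drive_tool", "body": {
  "motion": [
    [[4.5, -0.9, -0.2], [0, 0, 0]],
    [[4.5, -0.9, -0.2], [0, 0, 0]],
    [[4.5, -0.9, -0.2], [0, 0, 0]],
    [[4.5, -0.9, -0.2], [0, 0, 0]],
    [[4.5, -0.9, -0.2], [0, 0, 0]]
  ]
}}

```text
t: 1.15
eef_pos: [0.4887, 0.2558, 0.2502]
tool_rot: [2.703, -1.6, 0.0]
contact_force: [-0.1, 0.1, 0.1]
opening: 0.0853
gripper_force: 0.0
```

```bash
python3 - <<'E'
from h import *
p=camera_params('wrist');im=snapshot('wrist');cv2.imwrite('pics/w2.png',im[:,:,::-1])
print(sense()['eef_pos'],sense()['tool_rot'])
import pickle;pickle.dump(p,open('w2.pkl','wb'))
E
```

```text
[0.48770407 0.25711644 0.25009414] [ 2.70376278e+00 -1.59792322e+00 -7.95311381e-04]
```

View pics/w2.png

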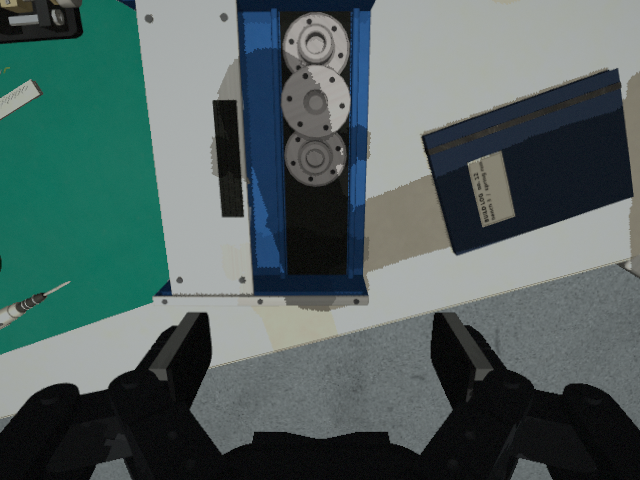

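```bash
cat > m2.py <<'E'
from h import *
from m import fit
import pickle
p=pickle.load(open('w2.pkl','rb'))
def P(l,z): return ray(p,l,z)[:,:2]
F=P([(316,42),(315,102),(316,157)],.048);S=P([(228,158)],.059)
L=P([(165,301),(260,301),(356,301)],.062)
w1=pickle.load(open('w1.pkl','rb'));L1=ray(w1,[(88,102),(201,100),(318,99)],.062)[:,:2]
C=P([(286,250),(282,100)],.008);D=P([(347,250),(351,100)],.018);E=P([(256,250),(241,40)],.056)
for th in (0.507,):
    c,s=np.cos(th),np.sin(th);R=np.array([[c,-s],[s,c]])
    print('WRIST fits yaw',np.arctan2(*(L[0]-L[2])[::-1]),np.arctan2(-(F[2]-F[0])[0],(F[2]-F[0])[1]))
    t=F[2]
    for n,v in dict(F=F,S=S,L=L,L1=L1,rearfloor=C,frontcurb=D,coverfront=E).items(): print(n,v.tolist()and ((v-t)@R*1e3).round(1).tolist())
print('pc',F)
E
python3 m2.py | sed -n '/WRIST/,$p'
```

```text
WRIST fits yaw 0.5042367938287682 0.49894497180227476
F [[-0.7, -92.9], [0.5, -46.1], [0.0, 0.0]]
S [[75.5, -0.7]]
L [[146.4, 133.6], [54.6, 133.7], [-37.3, 134.1]]
L1 [[147.3, 133.8], [54.9, 133.9], [-38.5, 134.0]]
rearfloor [[33.2, 100.9], [32.3, -49.6]]
frontcurb [[-31.0, 97.7], [-32.4, -48.9]]
coverfront [[56.5, 84.0], [59.1, -93.5]]
pc [[0.5586 0.1361]
 [0.537  0.1776]
 [0.5142 0.2177]]
```

>>> {"method": "drive_tool", "body": {
  "motion": [
    [[8.2, 3.6, 1], [0, 0, 0]],
    [[8.2, 3.6, 1], [0, 0, 0]],
    [[8.2, 3.6, 1], [0, 0, 0]],
    [[8.2, 3.6, 1], [0, 0, 0]],
    [[8.2, 3.6, 1], [0, 0, 0]]
  ],
  "grip": 0.65
}}

```text
t: 1.7
eef_pos: [0.5096, 0.0108, 0.2226]
tool_rot: [-2.709, 1.59, 0.0]
contact_force: [0.7, 0.1, -0.1]
opening: 0.0558
gripper_force: 0.0
```

```bash
python3 - <<'E'
from h import *
p=camera_params('wrist');im=snapshot('wrist');cv2.imwrite('pics/w3.png',im[:,:,::-1])
print(sense()['eef_pos'],sense()['tool_rot'])
import pickle;pickle.dump(p,open('w3.pkl','wb'))
E
```

```text
[0.50854513 0.00519787 0.22146274] [ 2.70136066 -1.59685227 -0.00353892]
```

View pics/w3.png

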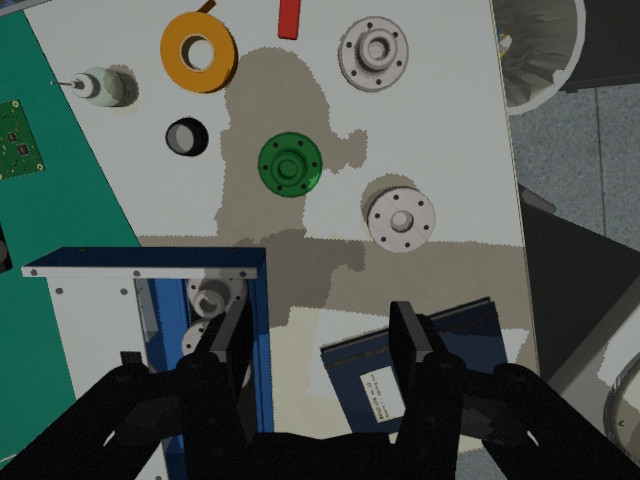

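```bash
python3 - <<'E'
from h import *
import pickle
np.set_printoptions(precision=4,suppress=True)
p=pickle.load(open('w3.pkl','rb'))
print(ray(p,[(378,47)],.04),ray(p,[(373,54)],.011),ray(p,[(401.5,219)],.04),sense()['eef_pos'])
R=cv2.Rodrigues(p['rvec'])[0];print(-R.T@p['tvec'])
E
```

```text
[[ 0.5351 -0.1257  0.04  ]] [[ 0.5348 -0.125   0.011 ]] [[ 0.4448 -0.0187  0.04  ]] [0.5085 0.0052 0.2215]
[ 0.5481 -0.0584  0.3659]
```

>>> {"method": "drive_tool", "body": {
  "motion": [
    [[1.6, 0.5, 1], [0, 0, 0]],
    [[3.14, 1.0, 2], [0, 0, 0]],
    [[3.14, 1.0, 3], [0, 0, 0]],
    [[3.14, 1.0, 4], [0, 0, 0]],
    [[3.14, 1.0, 4], [0, 0, 0]]
  ]
}}

```text
t: 2.25
eef_pos: [0.5329, -0.1181, 0.0582]
tool_rot: [2.703, -1.594, -0.012]
contact_force: [-0.6, 0.0, -0.8]
opening: 0.0559
gripper_force: 0.0
```

>>> {"method": "drive_tool", "body": {
  "motion": [
    [[0, 0, 0], [0, 0, 0]],
    [[0, 0, 0], [0, 0, 0]]
  ]
}}

```text
t: 2.45
eef_pos: [0.5367, -0.117, 0.0633]
tool_rot: [2.709, -1.591, 0.001]
contact_force: [-0.1, -0.2, -0.6]
opening: 0.0559
gripper_force: 0.0
```

>>> {"method": "drive_tool", "body": {
  "motion": [
    [[0.13, 0.16, 0.1], [0, 0, 0]],
    [[0.13, 0.16, 0.6], [0, 0, 0]],
    [[0.13, 0.16, 1.0], [0, 0, 0]],
    [[0.13, 0.16, 1.18], [0, 0, 0]],
    [[0.13, 0.16, 1.18], [0, 0, 0]]
  ]
}}

```text
t: 2.95
eef_pos: [0.533, -0.1252, 0.0159]
tool_rot: [-2.708, 1.593, -0.0]
contact_force: [-0.4, 0.7, 0.2]
opening: 0.0555
gripper_force: 0.0
```

>>> {"method": "drive_tool", "body": {
  "motion": [
    [[0, 0, 0], [0, 0, 0]],
    [[0, 0, 0], [0, 0, 0]],
    [[0, 0, 0], [0, 0, 0]],
    [[0, 0, 0], [0, 0, 0]],
    [[0, 0, 0], [0, 0, 0]]
  ],
  "grip": 0.2,
  "grip_force": 20
}}

```text
t: 3.45
eef_pos: [0.5342, -0.1253, 0.017]
tool_rot: [-2.707, 1.592, -0.004]
contact_force: [-0.1, 1.5, 6.9]
opening: 0.0292
gripper_force: 21.0
```

>>> {"method": "drive_tool", "body": {
  "motion": [
    [[0, 0, -0.1], [0, 0, 0]],
    [[0, 0, -0.5], [0, 0, 0]],
    [[0, 0, -1.5], [0, 0, 0]],
    [[0, 0, -2.5], [0, 0, 0]],
    [[-0.5, -0.2, -3], [0, 0, 0]]
  ],
  "grip_force": 45
}}

```text
t: 3.95
eef_pos: [0.5315, -0.1053, 0.1387]
tool_rot: [-2.704, 1.596, -0.006]
contact_force: [-0.0, 0.3, -1.3]
opening: 0.0285
gripper_force: 44.7
```

>>> {"method": "drive_tool", "body": {
  "motion": [
    [[-1.0, -0.4, 0], [0, 0, 0]],
    [[-2.0, -0.75, 0], [0, 0, 0]],
    [[-3.0, -1.1, 0], [0, 0, 0]],
    [[-4.0, -1.45, 0], [0, 0, 0]],
    [[-5.0, -1.8, 0], [0, 0, 0]]
  ]
}}

```text
t: 4.45
eef_pos: [0.4947, 0.1069, 0.1352]
tool_rot: [2.706, -1.594, -0.002]
contact_force: [0.0, -0.1, -1.4]
opening: 0.0283
gripper_force: 44.7
```

>>> {"method": "drive_tool", "body": {
  "motion": [
    [[-1.0, -0.4, 0], [0, 0, 0]],
    [[-2.0, -0.8, 0], [0, 0, 0]],
    [[-3.0, -1.1, 0], [0, 0, 0]],
    [[-4.0, -1.4, 0], [0, 0, 0]],
    [[-4.5, -1.7, 0], [0, 0, 0]]
  ]
}}

```text
t: 4.95
eef_pos: [0.4665, 0.2982, 0.1351]
tool_rot: [2.708, -1.59, -0.001]
contact_force: [0.3, -0.5, -1.0]
opening: 0.0282
gripper_force: 44.7
```

>>> {"method": "drive_tool", "body": {
  "motion": [
    [[0, 0, 0], [0, 0, 0]],
    [[0, 0, 0], [0, 0, 0]]
  ]
}}

```text
t: 5.15
eef_pos: [0.4673, 0.2957, 0.1348]
tool_rot: [2.706, -1.592, -0.002]
contact_force: [-1.1, -0.5, -1.7]
opening: 0.0285
gripper_force: 44.8
```

>>> {"method": "drive_tool", "body": {
  "motion": [
    [[-0.13, -0.06, 0.2], [0, 0, 0]],
    [[-0.13, -0.06, 0.7], [0, 0, 0]],
    [[-0.13, -0.06, 1.2], [0, 0, 0]],
    [[-0.13, -0.06, 1.4], [0, 0, 0]],
    [[-0.13, -0.06, 1.4], [0, 0, 0]]
  ]
}}

```text
t: 5.65
eef_pos: [0.4671, 0.3004, 0.0782]
tool_rot: [2.703, -1.593, -0.001]
contact_force: [0.1, -0.9, -2.0]
opening: 0.0283
gripper_force: 44.8
```

```bash
python3 - <<'E'
from h import *
print(sense()['eef_pos'],sense()['contact_force'])
a=snapshot('top')[200:350,130:330];b=snapshot('wrist')
im=np.zeros((600,800,3),np.uint8)
im[:300,:400]=cv2.resize(a,(400,300),interpolation=cv2.INTER_CUBIC)
c=snapshot('scene')[140:290,150:370];im[:300,400:]=cv2.resize(c,(400,300),interpolation=cv2.INTER_CUBIC)
im[300:,:400]=cv2.resize(b,(400,300));cv2.imwrite('pics/w4.png',im[:,:,::-1])
E
```

```text
[0.4671414  0.30035201 0.0781785 ] [ 0.10234997 -0.86742048 -1.9973841 ]
```

View pics/w4.png

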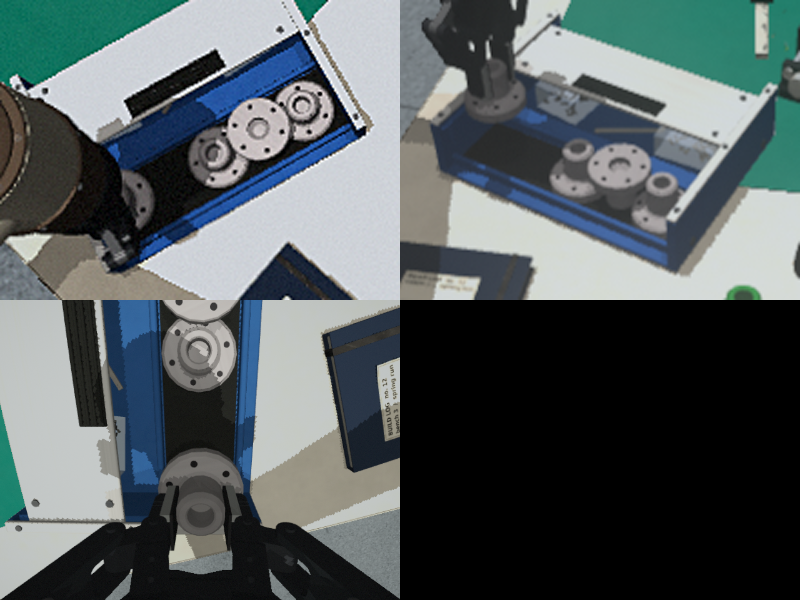

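>>> {"method": "drive_tool", "body": {
  "motion": [
    [[-0.02, 0, 0.3], [0, 0, 0]],
    [[-0.02, 0, 0.6], [0, 0, 0]],
    [[-0.02, 0, 0.9], [0, 0, 0]],
    [[-0.02, 0, 1.15], [0, 0, 0]],
    [[-0.02, 0, 1.3], [0, 0, 0]]
  ]
}}

```text
t: 6.3
eef_pos: [0.4668, 0.302, 0.026]
tool_rot: [2.705, -1.592, -0.001]
contact_force: [-0.1, -0.3, -1.2]
opening: 0.0279
gripper_force: 44.8
```

>>> {"method": "drive_tool", "body": {
  "motion": [
    [[0, 0, 0.02], [0, 0, 0]],
    [[0, 0, 0.02], [0, 0, 0]]
  ]
}}

```text
t: 6.5
eef_pos: [0.4675, 0.3026, 0.0267]
tool_rot: [2.708, -1.593, 0.0]
contact_force: [-0.2, -0.3, -0.7]
opening: 0.0282
gripper_force: 44.7
```

>>> {"method": "drive_tool", "body": {
  "motion": [
    [[0, 0, 0.03], [0, 0, 0]],
    [[0, 0, 0.05], [0, 0, 0]],
    [[0, 0, 0.05], [0, 0, 0]]
  ]
}}

```text
t: 6.8
eef_pos: [0.4675, 0.3027, 0.0252]
tool_rot: [-2.707, 1.593, -0.0]
contact_force: [0.7, -0.2, -2.1]
opening: 0.0284
gripper_force: 44.7
```

>>> {"method": "drive_tool", "body": {
  "motion": [
    [[0, 0, 0.03], [0, 0, 0]],
    [[0, 0, 0.05], [0, 0, 0]],
    [[0, 0, 0.05], [0, 0, 0]]
  ]
}}

```text
t: 7.1
eef_pos: [0.4675, 0.3028, 0.0251]
tool_rot: [-2.707, 1.592, -0.001]
contact_force: [-3.6, -2.0, 11.6]
opening: 0.0285
gripper_force: 46.0
```

>>> {"method": "drive_tool", "body": {
  "motion": [
    [[0, 0, -0.03], [0, 0, 0]],
    [[0, 0, -0.03], [0, 0, 0]],
    [[0, 0, -0.03], [0, 0, 0]],
    [[0, 0, -0.03], [0, 0, 0]],
    [[0, 0, -0.03], [0, 0, 0]]
  ],
  "grip": 0.65
}}

```text
t: 7.6
eef_pos: [0.4674, 0.3025, 0.0239]
tool_rot: [2.707, -1.593, -0.0]
contact_force: [0.5, -0.1, 0.1]
opening: 0.0554
gripper_force: 0.0
```

>>> {"method": "drive_tool", "body": {
  "motion": [
    [[0, 0, -0.5], [0, 0, 0]],
    [[0, 0, -1.0], [0, 0, 0]],
    [[0, 0, -2.0], [0, 0, 0]],
    [[0, 0, -3.0], [0, 0, 0]],
    [[0, 0, -4.0], [0, 0, 0]]
  ]
}}

```text
t: 8.1
eef_pos: [0.4671, 0.3023, 0.1854]
tool_rot: [2.707, -1.593, -0.0]
contact_force: [-0.6, 0.6, 0.2]
opening: 0.0558
gripper_force: 0.0
```

```bash
python3 - <<'E'
from h import *
print(sense()['eef_pos'],sense()['t'])
import pickle
pickle.dump(camera_params('wrist'),open('w5.pkl','wb'));im=snapshot('wrist');cv2.imwrite('pics/w5.png',im[:,:,::-1])
E
```

```text
[0.46714241 0.30225724 0.18541528] 8.1
```

View pics/w5.png

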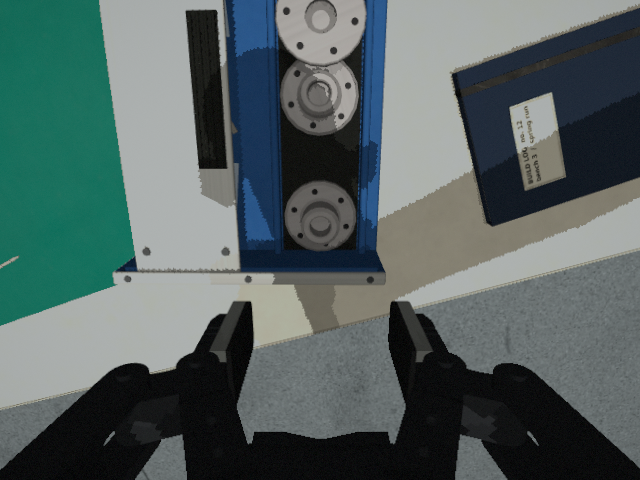

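```bash
python3 - <<'E'
from h import *
import pickle
p=pickle.load(open('w5.pkl','rb'))
c,s=np.cos(.505),np.sin(.505);R=np.array([[c,-s],[s,c]])
v=np.r_[ray(p,[(320,225),(319,93)],.048)[:,:2],ray(p,[(320,216),(319.5,97)],.019)[:,:2]]
print(v,(v@R-[.5545,-.0562])*1e3, ((v[0]+v[1])/2,(v[2]+v[3])/2))
E
```

```text
[[0.46812535 0.30139431]
 [0.51438987 0.21950766]
 [0.46801491 0.30167457]
 [0.51357252 0.22042897]] [[ 1.00816455 93.49007638]
 [ 1.88032069 -0.55814614]
 [ 1.04710054 93.78878655]
 [ 1.61073579  0.64359995]] (array([0.49125761, 0.26045098]), array([0.49079371, 0.26105177]))
```

>>> {"method": "drive_tool", "body": {
  "motion": [
    [[0.9, 0.6, 0], [0, 0, 0]],
    [[1.85, 1.2, 0.2], [0, 0, 0]],
    [[2.8, 1.8, 0.4], [0, 0, 0]],
    [[3.75, 2.4, 0.6], [0, 0, 0]],
    [[4.7, 3.0, 0.8], [0, 0, 0]]
  ],
  "grip": 1
}}

```text
t: 8.65
eef_pos: [0.4532, 0.0783, 0.1517]
tool_rot: [-2.708, 1.592, -0.0]
contact_force: [0.5, -0.7, 0.8]
opening: 0.0857
gripper_force: 0.0
```

>>> {"method": "drive_tool", "body": {
  "motion": [
    [[1.0, 0.7, 0.4], [0, 0, 0]],
    [[1.9, 1.3, 0.9], [0, 0, 0]],
    [[2.0, 1.4, 1.6], [0, 0, 0]],
    [[2.0, 1.4, 1.6], [0, 0, 0]],
    [[2.0, 1.4, 1.6], [0, 0, 0]]
  ]
}}

```text
t: 9.15
eef_pos: [0.444, -0.0171, 0.0883]
tool_rot: [2.707, -1.593, 0.0]
contact_force: [-0.3, 1.2, 1.4]
opening: 0.0852
gripper_force: 0.0
```

>>> {"method": "drive_tool", "body": {
  "motion": [
    [[0, 0, 0], [0, 0, 8.5]],
    [[0, 0, 0], [0, 0, 17]],
    [[0, 0, 0], [0, 0, 25.5]],
    [[0, 0, 0], [0, 0, 34]],
    [[0, 0, 0], [0, 0, 42.5]]
  ]
}}

```text
t: 9.65
eef_pos: [0.4453, -0.0156, 0.0898]
tool_rot: [-1.94, 2.467, -0.003]
contact_force: [-0.0, -0.0, 0.1]
opening: 0.0856
gripper_force: 0.0
```

>>> {"method": "drive_tool", "body": {
  "motion": [
    [[0, 0, 0], [0, 0, 8.5]],
    [[0, 0, 0], [0, 0, 17]],
    [[0, 0, 0], [0, 0, 25.5]],
    [[0, 0, 0], [0, 0, 34]],
    [[0, 0, 0], [0, 0, 42.5]]
  ]
}}

```text
t: 10.15
eef_pos: [0.4453, -0.0156, 0.0898]
tool_rot: [-0.914, 3.002, -0.0]
contact_force: [0.6, 0.4, -0.5]
opening: 0.0856
gripper_force: 0.0
```

>>> {"method": "drive_tool", "body": {
  "motion": [
    [[0, 0, 0.3], [0, 0, 5]],
    [[0, 0, 0.8], [0, 0, 5]],
    [[0, 0, 1.3], [0, 0, 5]],
    [[0, 0, 1.7], [0, 0, 5]],
    [[0, 0, 1.9], [0, 0, 5]]
  ]
}}

```text
t: 10.65
eef_pos: [0.4447, -0.0158, 0.0122]
tool_rot: [-0.791, 3.039, -0.0]
contact_force: [-0.5, 0.5, 0.4]
opening: 0.0852
gripper_force: 0.0
```

>>> {"method": "drive_tool", "body": {
  "motion": [
    [[0, 0, 0], [0, 0, 0]],
    [[0, 0, 0], [0, 0, 0]],
    [[0, 0, 0], [0, 0, 0]],
    [[0, 0, 0], [0, 0, 0]],
    [[0, 0, 0], [0, 0, 0]]
  ],
  "grip": 0.6,
  "grip_force": 20
}}

```text
t: 11.15
eef_pos: [0.4448, -0.0166, 0.0131]
tool_rot: [-0.788, 3.038, 0.0]
contact_force: [-1.5, 3.4, 7.2]
opening: 0.0591
gripper_force: 22.1
```

>>> {"method": "drive_tool", "body": {
  "motion": [
    [[0, 0, 0], [0, 0, 0]],
    [[0, 0, 0], [0, 0, 0]],
    [[0, 0, 0], [0, 0, 0]],
    [[0, 0, -0.5], [0, 0, 0]],
    [[0, 0, -1.2], [0, 0, 0]]
  ],
  "grip": 1
}}

```text
t: 11.65
eef_pos: [0.4421, -0.0178, 0.0592]
tool_rot: [0.786, -3.036, 0.0]
contact_force: [0.1, 0.1, 0.3]
opening: 0.0855
gripper_force: 0.0
```

>>> {"method": "drive_tool", "body": {
  "motion": [
    [[0, 0, -0.4], [0, 0, -8.5]],
    [[0, 0, -0.7], [0, 0, -17]],
    [[0, 0, -0.7], [0, 0, -25.5]],
    [[0, 0, -0.7], [0, 0, -34]],
    [[0, 0, -0.7], [0, 0, -42.5]]
  ]
}}

```text
t: 12.15
eef_pos: [0.4433, -0.0174, 0.088]
tool_rot: [1.844, -2.543, -0.0]
contact_force: [0.6, 0.8, 0.3]
opening: 0.0854
gripper_force: 0.0
```

>>> {"method": "drive_tool", "body": {
  "motion": [
    [[0, 0, 0], [0, 0, -8.5]],
    [[0, 0, 0], [0, 0, -17]],
    [[0, 0, 0], [0, 0, -25.5]],
    [[0, 0, 0], [0, 0, -34]],
    [[0, 0, 0], [0, 0, -42.5]]
  ]
}}

```text
t: 12.65
eef_pos: [0.4432, -0.0175, 0.0878]
tool_rot: [2.64, -1.702, -0.001]
contact_force: [0.3, 0.4, 0.0]
opening: 0.085
gripper_force: 0.0
```

>>> {"method": "drive_tool", "body": {
  "motion": [
    [[0, 0, 0.3], [0, 0, -5]],
    [[0, 0, 0.8], [0, 0, -5]],
    [[0, 0, 1.3], [0, 0, -5]],
    [[0, 0, 1.7], [0, 0, -5]],
    [[0, 0, 1.9], [0, 0, -5]]
  ]
}}

```text
t: 13.15
eef_pos: [0.4425, -0.0177, 0.0107]
tool_rot: [2.705, -1.593, -0.003]
contact_force: [-1.9, 0.4, 0.8]
opening: 0.0855
gripper_force: 0.0
```

>>> {"method": "drive_tool", "body": {
  "motion": [
    [[0, 0, 0], [0, 0, 0]],
    [[0, 0, 0], [0, 0, 0]],
    [[0, 0, 0], [0, 0, 0]],
    [[0, 0, 0], [0, 0, 0]],
    [[0, 0, 0], [0, 0, 0]]
  ],
  "grip": 0.5,
  "grip_force": 25
}}

```text
t: 13.65
eef_pos: [0.4439, -0.0171, 0.0126]
tool_rot: [-2.707, 1.593, -0.001]
contact_force: [-0.1, 1.1, 0.4]
opening: 0.0588
gripper_force: 27.2
```

>>> {"method": "drive_tool", "body": {
  "motion": [
    [[0, 0, -0.1], [0, 0, 0]],
    [[0, 0, -0.5], [0, 0, 0]],
    [[0, 0, -1.3], [0, 0, 0]],
    [[0, 0, -2.1], [0, 0, 0]],
    [[0, 0, -2.9], [0, 0, 0]]
  ],
  "grip_force": 45
}}

```text
t: 14.15
eef_pos: [0.4431, -0.0173, 0.1295]
tool_rot: [2.707, -1.593, -0.001]
contact_force: [0.8, 0.2, -1.7]
opening: 0.0582
gripper_force: 48.7
```

>>> {"method": "drive_tool", "body": {
  "motion": [
    [[-0.8, -0.64, 0], [0, 0, 0]],
    [[-1.6, -1.28, 0], [0, 0, 0]],
    [[-2.4, -1.92, 0], [0, 0, 0]],
    [[-3.2, -2.56, 0], [0, 0, 0]],
    [[-4.0, -3.2, 0], [0, 0, 0]]
  ]
}}

```text
t: 14.65
eef_pos: [0.4775, 0.1863, 0.1284]
tool_rot: [-2.707, 1.593, 0.0]
contact_force: [0.6, 0.2, -0.5]
opening: 0.0582
gripper_force: 48.8
```

>>> {"method": "drive_tool", "body": {
  "motion": [
    [[-0.7, -0.6, 0], [0, 0, 0]],
    [[-1.3, -1.1, 0], [0, 0, 0]],
    [[-1.5, -1.21, 0], [0, 0, 0]],
    [[-1.5, -1.21, 0], [0, 0, 0]],
    [[-1.5, -1.21, 0], [0, 0, 0]]
  ]
}}

```text
t: 15.15
eef_pos: [0.4903, 0.2598, 0.1278]
tool_rot: [2.706, -1.593, -0.001]
contact_force: [-0.6, -0.1, -1.4]
opening: 0.0584
gripper_force: 48.8
```

>>> {"method": "drive_tool", "body": {
  "motion": [
    [[-0.02, -0.02, 0.4], [0, 0, 0]],
    [[-0.02, -0.02, 0.9], [0, 0, 0]],
    [[-0.02, -0.02, 1.4], [0, 0, 0]],
    [[-0.02, -0.02, 1.9], [0, 0, 0]],
    [[-0.02, -0.02, 2.2], [0, 0, 0]]
  ]
}}

```text
t: 15.65
eef_pos: [0.4905, 0.2597, 0.0389]
tool_rot: [2.704, -1.595, -0.001]
contact_force: [0.4, -0.6, -1.2]
opening: 0.0579
gripper_force: 48.8
```

>>> {"method": "drive_tool", "body": {
  "motion": [
    [[0, 0, 0], [0, 0, 0]],
    [[0, 0, 0], [0, 0, 0]]
  ]
}}

```text
t: 15.85
eef_pos: [0.4917, 0.2615, 0.0407]
tool_rot: [-2.707, 1.594, -0.001]
contact_force: [-1.0, -0.1, -1.4]
opening: 0.0585
gripper_force: 48.8
```

```bash
python3 - <<'E'
from h import *
print(sense()['eef_pos'],sense()['contact_force'])
im=np.zeros((600,800,3),np.uint8)
p=camera_params('wrist');b=snapshot('wrist');im[:,:400]=cv2.resize(b[130:430,220:420],(400,600),interpolation=cv2.INTER_CUBIC)
c=snapshot('scene')[150:270,170:330];im[:300,400:]=cv2.resize(c,(400,300),interpolation=cv2.INTER_CUBIC)
c=snapshot('top')[200:350,130:330];im[300:,400:]=cv2.resize(c,(400,300),interpolation=cv2.INTER_CUBIC)
cv2.imwrite('pics/w6.png',im[:,:,::-1])
import pickle;pickle.dump(p,open('w6.pkl','wb'))
E
```

```text
[0.49172025 0.2615033  0.04066049] [-0.95767282 -0.07221683 -1.38179054]
```

View pics/w6.png

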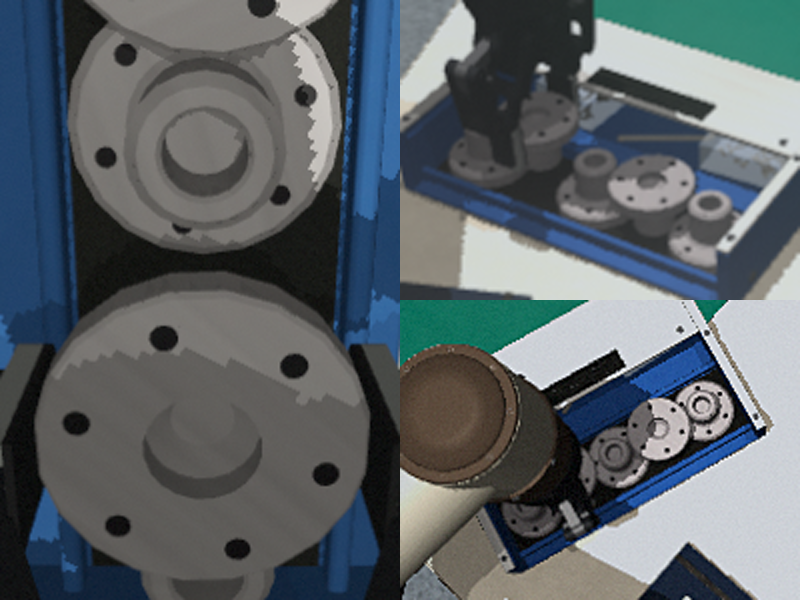

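```bash
python3 - <<'E'
from h import *
import pickle
p=pickle.load(open('w6.pkl','rb'))
c,s=np.cos(.505),np.sin(.505);R=np.array([[c,-s],[s,c]])
f=lambda uv,z:print((ray(p,uv,z)[:,:2]@R-[.5545,-.0562])*1e3)
f([(321,342.5)],.068); f([(320.5,266),(320.5,419)],.0655); f([(322.5,206)],.047); f([(322,192.5)],.019)
print((np.array([.4917,.2615])@R-[.5545,-.0562])*1e3)
E
```

```text
[[ 2.21168067 42.61737885]]
[[ 2.44373519 14.99727145]
 [ 2.31859474 78.3744343 ]]
[[ 1.77235235 -1.12676886]]
[[ 1.88712021 -0.80564451]]
[ 2.33893472 47.17000666]
```

>>> {"method": "drive_tool", "body": {
  "motion": [
    [[0, 0.02, 0.1], [0, 0, 0]],
    [[0, 0.02, 0.2], [0, 0, 0]],
    [[0, 0.02, 0.3], [0, 0, 0]],
    [[0, 0.02, 0.4], [0, 0, 0]],
    [[0, 0.02, 0.45], [0, 0, 0]]
  ]
}}

```text
t: 16.5
eef_pos: [0.4904, 0.2613, 0.0214]
tool_rot: [2.707, -1.593, -0.001]
contact_force: [-0.2, 0.1, -1.9]
opening: 0.0585
gripper_force: 48.8
```

>>> {"method": "drive_tool", "body": {
  "motion": [
    [[0, 0, 0.03], [0, 0, 0]],
    [[0, 0, 0.05], [0, 0, 0]],
    [[0, 0, 0.05], [0, 0, 0]]
  ]
}}

```text
t: 16.8
eef_pos: [0.4904, 0.2613, 0.0208]
tool_rot: [2.707, -1.593, -0.0]
contact_force: [-2.2, -0.1, 4.2]
opening: 0.0583
gripper_force: 49.2
```

>>> {"method": "drive_tool", "body": {
  "motion": [
    [[0, 0, -0.02], [0, 0, 0]],
    [[0, 0, -0.02], [0, 0, 0]],
    [[0, 0, -0.02], [0, 0, 0]],
    [[0, 0, -0.02], [0, 0, 0]],
    [[0, 0, -0.02], [0, 0, 0]]
  ],
  "grip": 0.82
}}

```text
t: 17.3
eef_pos: [0.4907, 0.2615, 0.0208]
tool_rot: [-2.707, 1.593, -0.0]
contact_force: [-0.4, -0.7, -0.4]
opening: 0.07
gripper_force: 0.0
```

>>> {"method": "drive_tool", "body": {
  "motion": [
    [[0, 0, -0.3], [0, 0, 0]],
    [[0, 0, -0.8], [0, 0, 0]],
    [[0, 0, -1.6], [0, 0, 0]],
    [[0, 0, -2.6], [0, 0, 0]],
    [[0, 0, -3.6], [0, 0, 0]]
  ]
}}

```text
t: 17.8
eef_pos: [0.4904, 0.2612, 0.1671]
tool_rot: [-2.708, 1.593, -0.0]
contact_force: [1.4, 0.5, 1.0]
opening: 0.0699
gripper_force: 0.0
```

```bash
python3 - <<'E'
from h import *
import pickle
s=sense();print(s['eef_pos'],s['contact_force'],s['opening'])
p=camera_params('wrist');im=snapshot('wrist');cv2.imwrite('pics/w7.png',im[:,:,::-1])
c,sn=np.cos(.505),np.sin(.505);R=np.array([[c,-sn],[sn,c]])
g=cv2.cvtColor(im,cv2.COLOR_RGB2HSV)
X=lambda x,y,z:np.r_[R@(np.array([x,y])+[.5545,-.0562]),z]
print('expected px end,nest,pc,pb',proj(p,[X(.0015,.095,.048),X(.0015,.0475,.048),X(.0015,0,.048),X(.0015,-.0475,.048)]))
# strip: very dark blob on white cover
d=(g[:,:,2]<70).astype(np.uint8);n,l,st,ce=cv2.connectedComponentsWithStats(d)
for i in range(1,n):
    if 300<st[i,4]<20000: print(st[i],ce[i],((ray(p,[ce[i]],.059)[:,:2]@R-[.5545,-.0562])*1e3).round(1))
# grey low-sat bright blob in bay column: hole centroids small dark
E
```

```text
[0.49044716 0.26120864 0.16713051] [1.36063777 0.48712726 1.00676535] 0.06986719153782966
expected px end,nest,pc,pb [[320.00972217 293.95323979]
 [320.14892713 233.4814921 ]
 [320.30485331 166.25828109]
 [320.47934129  91.67171265]]
[  218     0   168   340 12997] [297.52358237 240.96383781] [[17.  49.6]]
[ 184   87   43  153 4564] [205.42418931 161.55017528] [[76.  -4.3]]
```

```bash
python3 - <<'E'
from h import *
im=cv2.imread('pics/w7.png');p=camera_params('wrist')
c,sn=np.cos(.505),np.sin(.505);R=np.array([[c,-sn],[sn,c]])
g=cv2.cvtColor(im,cv2.COLOR_BGR2GRAY)
for r0,r1 in ((15,24),(36,46)):
    C=cv2.HoughCircles(cv2.medianBlur(g,3),cv2.HOUGH_GRADIENT,1,15,param1=80,param2=22,minRadius=r0,maxRadius=r1)
    if C is None: continue
    for q in C[0]:
        if 260<q[0]<380 and q[1]<340: print(q,((ray(p,[q[:2]],.048)[:,:2]@R-[.5545,-.0562])*1e3).round(1), q[2])
E
```

```text
[319.5 164.5  18. ] [[8.6 0.1]] 18.0
[321.5  89.5  16.6] [[  7.4 -48.9]] 16.6
[323.5   9.5  22.1] [[  6.4 -96.4]] 22.1
[319.5 158.5  39.9] [[ 8.6 -4. ]] 39.9
[320.5 232.5  41. ] [[ 7.6 49.5]] 41.0
[321.5  20.5  40.9] [[  7.6 -90.1]] 40.9
```

>>> {"method": "drive_tool", "body": {
  "motion": [
    [[0.5, -0.7, 0], [0, 0, 0]],
    [[0.9, -1.4, 0], [0, 0, 0]],
    [[1.18, -2.0, 0.5], [0, 0, 0]],
    [[1.18, -2.0, 1.2], [0, 0, 0]],
    [[1.18, -2.0, 1.8], [0, 0, 0]]
  ],
  "grip": 0
}}

```text
t: 18.35
eef_pos: [0.584, 0.2587, 0.0921]
tool_rot: [-2.706, 1.595, 0.0]
contact_force: [0.1, 0.1, -0.8]
opening: 0.0002
gripper_force: 0.0
```

>>> {"method": "drive_tool", "body": {
  "motion": [
    [[0, 0.14, 0.2], [0, 0, 0]],
    [[0, 0.14, 0.4], [0, 0, 0]],
    [[0, 0.14, 0.6], [0, 0, 0]],
    [[0, 0.14, 0.7], [0, 0, 0]],
    [[0, 0.14, 0.75], [0, 0, 0]]
  ]
}}

```text
t: 18.85
eef_pos: [0.5788, 0.2566, 0.0633]
tool_rot: [-2.707, 1.593, -0.001]
contact_force: [0.6, -0.4, -0.3]
opening: 0.0
gripper_force: 0.0
```

>>> {"method": "drive_tool", "body": {
  "motion": [
    [[0, 0, 0], [0, 0, 0]],
    [[0, 0, 0], [0, 0, 0]]
  ]
}}

```text
t: 19.05
eef_pos: [0.5789, 0.2566, 0.0635]
tool_rot: [-2.707, 1.593, -0.001]
contact_force: [0.4, 0.1, -0.2]
opening: -0.0002
gripper_force: 0.0
```

>>> {"method": "drive_tool", "body": {
  "motion": [
    [[0, 0, 0.07], [0, 0, 0]],
    [[0, 0, 0.11], [0, 0, 0]],
    [[0, 0, 0.13], [0, 0, 0]],
    [[0, 0, 0.13], [0, 0, 0]]
  ]
}}

```text
t: 19.45
eef_pos: [0.5795, 0.2569, 0.0592]
tool_rot: [-2.706, 1.591, -0.002]
contact_force: [-1.0, 0.7, 4.6]
opening: 0.0
gripper_force: 2.6
```

>>> {"method": "drive_tool", "body": {
  "motion": [
    [[0, 0, 0.02], [0, 0, 0]],
    [[0, 0.1, 0.02], [0, 0, 0]],
    [[0, 0.3, 0.02], [0, 0, 0]],
    [[0, 0.55, 0.02], [0, 0, 0]],
    [[0, 0.8, 0.02], [0, 0, 0]]
  ]
}}

```text
t: 19.95
eef_pos: [0.553, 0.2422, 0.0592]
tool_rot: [-2.703, 1.588, -0.006]
contact_force: [1.1, 0.3, 6.3]
opening: -0.0
gripper_force: 2.9
```

>>> {"method": "drive_tool", "body": {
  "motion": [
    [[0, 0.2, 0], [0, 0, 0]],
    [[0, 0.45, 0], [0, 0, 0]],
    [[0, 0.7, 0], [0, 0, 0]],
    [[0, 0.95, 0], [0, 0, 0]],
    [[0, 1.2, 0], [0, 0, 0]]
  ]
}}

```text
t: 20.45
eef_pos: [0.5111, 0.219, 0.0592]
tool_rot: [-2.703, 1.588, -0.006]
contact_force: [0.8, 0.7, 6.7]
opening: -0.0004
gripper_force: 3.2
```

>>> {"method": "drive_tool", "body": {
  "motion": [
    [[0, 0.15, 0], [0, 0, 0]],
    [[0, 0.3, 0], [0, 0, 0]],
    [[0, 0.4, 0], [0, 0, 0]],
    [[0, 0.45, 0], [0, 0, 0]],
    [[0, 0.5, 0], [0, 0, 0]]
  ]
}}

```text
t: 20.95
eef_pos: [0.4937, 0.2094, 0.0592]
tool_rot: [-2.703, 1.588, -0.006]
contact_force: [2.0, 1.8, 6.3]
opening: 0.0003
gripper_force: 3.5
```

>>> {"method": "drive_tool", "body": {
  "motion": [
    [[0, 0.08, 0.01], [0, 0, 0]],
    [[0, 0.16, 0.02], [0, 0, 0]],
    [[0, 0.22, 0.02], [0, 0, 0]],
    [[0, 0.28, 0.02], [0, 0, 0]],
    [[0, 0.28, 0.02], [0, 0, 0]]
  ]
}}

```text
t: 21.45
eef_pos: [0.4857, 0.2055, 0.0591]
tool_rot: [-2.7, 1.585, -0.009]
contact_force: [4.0, 1.8, 6.5]
opening: 0.0
gripper_force: 3.6
```

>>> {"method": "drive_tool", "body": {
  "motion": [
    [[0, 0.08, 0], [0, 0, 0]],
    [[0, 0.16, 0], [0, 0, 0]],
    [[0, 0.16, 0], [0, 0, 0]]
  ]
}}

```text
t: 21.75
eef_pos: [0.48, 0.2023, 0.059]
tool_rot: [-2.7, 1.585, -0.009]
contact_force: [3.0, 2.6, 6.5]
opening: -0.0
gripper_force: 3.5
```

>>> {"method": "drive_tool", "body": {
  "motion": [
    [[0, 0, -0.3], [0, 0, 0]],
    [[0, 0, -1.0], [0, 0, 0]],
    [[0, 0, -2.0], [0, 0, 0]],
    [[0, 0, -3.0], [0, 0, 0]],
    [[0, 0, -4.0], [0, 0, 0]]
  ]
}}

```text
t: 22.25
eef_pos: [0.4749, 0.1985, 0.2179]
tool_rot: [2.706, -1.593, -0.001]
contact_force: [1.0, 0.8, -0.2]
opening: 0.0001
gripper_force: 0.0
```

```bash
python3 - <<'E'
from h import *
p=camera_params('wrist');im=snapshot('wrist');print(sense()['eef_pos'],sense()['t'])
c,sn=np.cos(.505),np.sin(.505);R=np.array([[c,-sn],[sn,c]])
d=(im.max(2)<70).astype(np.uint8);n,l,st,ce=cv2.connectedComponentsWithStats(d)
for i in range(1,n):
    if 800<st[i,4]<20000: print(st[i],ce[i],((ray(p,[ce[i]],.059)[:,:2]@R-[.5545,-.0562])*1e3).round(1))
# white->nonwhite transitions of cover front edge at case y=+90 and -80
for y in (.09,.07,-.07):
    xs=np.arange(-.06,.04,.001)
    q=proj(p,[np.r_[R@(np.array([x,y])+[.5545,-.0562]),.056] for x in xs]).round().astype(int)
    v=[int(im[b,a].min()) if 0<=a<640 and 0<=b<480 else -1 for a,b in q]; print(y,v[::2])
E
```

```text
[0.47869762 0.20039501 0.22554766] 22.3
[   0    9   27   77 1357] [10.89388357 52.52616065] [[ 185.7 -126.9]]
[ 629  108   11  163 1259] [635.33836378 177.57426529] [[-297.2  -35.7]]
[ 285  156   26  120 2901] [297.97759393 215.16339193] [[-24.6  -3.3]]
0.09 [32, 51, 50, 52, 52, 52, 49, 5, 12, 6, 17, 50, 50, 53, 52, 52, 51, 15, 9, 11, 12, 9, 14, 13, 18, 98, 94, 96, 95, 95, 97, 134, 169, 170, 166, 167, 166, 167, 168, 168, 166, 168, 165, 170, 165, 169, 166, 167, 173, 176]
0.07 [114, 114, 101, 101, 101, 80, 67, 15, 19, 17, 22, 63, 85, 86, 87, 85, 96, 95, 95, 95, 96, 95, 97, 98, 97, 98, 97, 97, 96, 97, 98, 94, 97, 115, 166, 167, 167, 168, 167, 167, 167, 169, 165, 168, 167, 169, 167, 175, 175, 175]
-0.07 [176, 176, 176, 175, 175, 166, 95, 27, 25, 24, 26, 109, 130, 131, 132, 132, 136, 131, 131, 131, 131, 131, 130, 129, 127, 130, 130, 129, 131, 126, 132, 130, 130, 129, 129, 128, 127, 125, 126, 127, 128, 129, 125, 127, 126, 125, 123, 127, 122, 175]
```

```bash
python3 -c "
from cell import *
print(sign_off())"
```

```text
the job is handed in; nothing more can be done
None
```

I packed both loose flanges, drew the cover until it was blocked at about its shut position, and handed the job in; the hand-in returned no verdict. The end-of-travel evidence is the pull force, which rose from about 1.2 N to 4 N, and the last wrist picture, which puts the strip within about 2 mm of where it belongs when shut.

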